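# Screw the sole press down level and give it air

### The job

Screw the press's platen fully home on the glued sole by turning its two T-handles clockwise, a little at a time in turn so that the platen stays level: neither end may ever be more than 5 mm lower than the other. Only when both ends are home, push the valve lever all the way over towards the round gauge, hold it there for two seconds, and let it spring back to the middle. Do not push the lever the other way and do not shift or knock over anything else on the bench.

Things in the scene. Friction and masses are not known exactly. Their poses are not given: they have to be found in the camera images.
- press: dark iron sole press, fixed: base 200 x 290 x 25 mm, columns 130 mm left and right of the middle, crosshead 46 x 300 mm, top 210 mm above the bench, two screws 200 mm apart, an upside-down tan shoe 265 mm long under the platen. Origin on the bench under the middle; x (heel to toe) away from the robot, y along the crosshead to the left, z up. Turned by up to 0.3 rad
- platen_mid (a point): middle of the top of the platen, a steel plate 85 x 232 x 14 mm (rubber pad beneath) under the crosshead, resting by its weight on the two screws' nuts; it stands out 20 mm in front of and behind the crosshead. z is its normal, x as the press's. 164 mm above the bench when home, up to 8 mm higher before. It is not handled directly
- knob_left_grip (a point): left screw's T-handle (robot's left, 100 mm from the press's middle): an upright flat steel bar 58 mm long, 13 mm thick, 40 mm tall on a 22 mm hub, underside 22 mm above the crosshead, turning about a vertical axis without rising or sinking. Site on the axis, half-way up the bar; its x runs along the bar, y across its thickness, z up
- knob_right_grip (a point): right screw's T-handle (robot's right, 100 mm from the press's middle): an upright flat steel bar 58 mm long, 13 mm thick, 40 mm tall on a 22 mm hub, underside 22 mm above the crosshead, turning about a vertical axis without rising or sinking. Site on the axis, half-way up the bar; its x runs along the bar, y across its thickness, z up
- knob_left (a joint): turn of the left T-handle in rad, growing clockwise seen from above; starts at 0.7 to 1.7; at 4.0 is its firm end stop, where that end of the platen is fully home and the bar lies in line with the crosshead. 1 rad lowers that end by 2.5 mm. It takes about 0.12 N m and stays where it is left
- knob_right (a joint): turn of the right T-handle in rad, growing clockwise seen from above; starts at 0.7 to 1.7; at 4.0 is its firm end stop, where that end of the platen is fully home and the bar lies in line with the crosshead. 1 rad lowers that end by 2.5 mm. It takes about 0.12 N m and stays where it is left
- valve: air hand valve, fixed to the bench left or right of the press: aluminium block 100 x 56 x 42 mm. Origin on the bench under its middle; its x points to the end with the round gauge (52 mm disc lying flat, 74 mm from the middle, top 50 mm above the bench), z up. It may be turned up to 0.7 rad
- lever_ball (a point): centre of the black ball (28 mm) on top of the valve's upright lever, a 10 mm steel rod; the ball's centre is 110 mm above the pivot and 155 mm above the bench when upright. The pivot lies 45 mm above the valve's origin, its axis is the valve's y
- lever (a joint): lean of the lever in rad: 0 upright (spring-centred), positive leans towards the gauge (valve's +x), end stops at 0.5 and -0.5. The spring needs about 5.5 N at the ball at full lean; let go, the lever returns upright by itself within half a second
- solvent_can: aluminium can, 80 mm wide, 130 mm tall, on the other side of the press from the valve; leave alone. Origin at the centre of its underside
- tall_bottle: brown glass bottle 60 mm wide, 240 mm tall, close behind the press's left end; leave alone. Origin at the centre of its underside
- glue_jar: white jar 64 mm wide, 80 mm tall, close in front of the press's left half; leave alone. Origin at the centre of its underside
- glue_brush: wooden brush 170 mm long lying in front of the press's right half; leave alone. Origin under its middle
- hammer: hammer 260 mm long lying behind on the right; leave alone. Origin under the middle of its length
- screwdriver: screwdriver 200 mm long with a wooden handle lying behind on the left; leave alone. Origin under its middle
- tack_cup: small steel bowl 66 mm wide, 40 mm tall, behind the press; leave alone. Origin at the centre of its underside

How it is judged (in metres and radians):
On the way, in this order (a step that is already met when the one before it is completed fails the run):
1. both ends of the platen are screwed home (value of joint each of knob_left, knob_right above 3.85 rad), for 0.2 s.
2. the valve lever is held over towards the gauge (value of joint lever above 0.38 rad), for 1.5 s.
At the end, for the whole second after the job is handed in: both T-handles are within 0.15 rad of their end stop at 4.0 (platen home and level to 0.4 mm), after that the lever was held at more than 0.38 rad towards the gauge for at least 1.5 s, and it now stands within 0.1 rad of upright (all of step 1 and value of joint lever between -0.1 and 0.1 rad); the robot touches nothing.
It fails at once if one end of the platen is more than 5.5 mm lower than the other (tilt over 0.0275 rad) (angle between platen_mid's own z axis and vertical above 0.0275 rad).
It fails at once if the lever is pushed towards the gauge (over 0.2 rad) while an end of the platen is not home (a T-handle below 3.8) (value of joint lever above 0.2 rad and value of joint any of knob_left, knob_right below 3.8 rad).
It fails at once if the lever is pushed away from the gauge (beyond 0.2 rad) (value of joint lever below -0.2 rad).
It fails at once if another thing on the bench is shifted more than 20 mm (distance of any of solvent_can, tall_bottle, glue_jar, glue_brush, hammer, screwdriver, tack_cup from where it was at the start of the episode above 0.02 m).
It fails at once if a standing bystander is tipped over (angle between any of solvent_can, tall_bottle, glue_jar, tack_cup's own z axis and vertical above 0.5 rad).
It also fails if it takes over 72 s, if anything falls off the work surface, if the arm or the gripper's body presses on something with over 40 N, if the wrist force passes 120 N, or if a joint passes its speed limit or range.

### The arm

A 7-joint arm with a two-finger parallel gripper is mounted at the origin on the work surface. World frame = base frame: x ahead of the robot, y to its left, z up, the work surface at z = 0. Lengths are in mm, angles in rad, forces in N, time in s.
With the tool pointing down it reaches from about 425 to 875 mm from the base axis. Payload 8.4 kg.
Tool frame: the origin (TCP) lies midway between the tips of the shut fingers; the grasp point (between the pads) lies 19 mm behind it; z points along the fingers, y is the line along which they close (so a half turn about z gives the same grasp; the last joint's range is limited). The gripper opens to 85 mm and grips with 20 to 120 N. Pads are 22 mm wide; open, the fingers measure 114 mm over their backs; the gripper's body (76 mm by 85 mm) begins 54 mm behind the grasp point. The pads swing forward as they close: fully open they stand 13 mm farther back than shut.
Start: joints at [-1.22, 0.333, 0.04, 1.465, -0.013, 1.343, -0.059], TCP at [282.608, 585.318, 231.308] pointing down, gripper open.
Joint ranges: [-2.58, 2.58], [-0.38, 2.09], [-1.3, 1.39], [0.25, 2.4], [-1.5, 4.64], [0.08, 2.09], [-2.65, 2.65]. Speed limits (rad/s): [2.22, 2.22, 2.79, 2.79, 3.14, 3.14, 3.14].

### API

Orientations are given as a 3x3 rotation matrix whose columns are the frame's x, y, z axes.
In Python, from plant import manip, solver, sensors, cams gives the robot as it stands. The module is installed in compiled form; this text tells all that it offers. Calls block until the motion is done:
- manip.move_to(position, orientation): joint-space move of the TCP to a pose.
- manip.line_to(position, rot=None, vel=150): straight line of the TCP; rot=None keeps the orientation; vel is the mean speed in mm/s.
- manip.set_joints(angles): joint-space move.
- manip.command_gripper(opening): finger opening in mm; the grip force is fixed at half the most; returns when the fingers have stopped.
- manip.hold(seconds).
- solver.inverse_kinematics(position, orientation): joint angles nearest the present ones, or None.
- sensors.observe(): the state.
- cams.snapshot(name): name is "scene" or "top" or "wrist"; returns a dict with "img" (400x640x3 uint8, red, green, blue), "fov_y" (degrees; the focal length in pixels is half the picture's height over the tangent of half this angle, whatever the lens; pixels are square), "cx", "cy" (the principal point, pixels), "R" (3x3) and "t" (3): a world point X has camera coordinates R X + t; the wrist camera has in their place "tool_from_camera" (4x4, takes a point from camera to tool coordinates, whose origin is the TCP and whose axes are the flange's). Camera axes: x right, y down, z forward; pixel columns grow to the right and rows downward; lengths in mm; the calibration is good to about 2 mm. A picture is of the moment at which its call begins: read the wrist's pose just before it. There is no depth.
A pose or a line that the arm cannot do raises manip.Unreachable and nothing moves.
- manip.close_job(): hands the job in; it is judged then, once.
The state is a dict: "t": time; "joint_positions": joint angles; "joint_vel": joint speeds; "effort": joint torques, N m; "eef_pos": TCP position; "orientation": TCP orientation; "contact_force": force on the tool from outside, world axes, zero at the start; "torque": the same for the moment, N m; "grip_width": finger opening in mm; "finger_force": force on a finger pad.
Only numpy, scipy, OpenCV 4.12 (cv2) and the standard library are available. Lean on these libraries where they do the work, as an engineer would, in place of code of your own. Each camera call takes 0.05 s, during which the arm holds its last target. There are 200 camera calls.

## Working session

There is one attempt and no reset: what is moved stays moved. The work goes in short steps, each a Python script; the robot and the scene stay as the last script left them, time stands still between calls to the robot, and variables do not carry over. Pictures are saved under pics/ and viewed, at most 10 in all, crops included, and the job is handed in when it is done.

```bash
mkdir -p pics
python3 - <<'E'
from plant import manip, solver, sensors, cams
import cv2,numpy as np
for n in ["scene","top","wrist"]:
    s=cams.snapshot(n); cv2.imwrite(f"pics/{n}0.png",s["img"][:,:,::-1])
    print(n,s["fov_y"],s["cx"],s["cy"],*[np.round(s[k],3).tolist() for k in("R","t","tool_from_camera") if k in s])
s=sensors.observe();print(s["t"],s["eef_pos"],np.round(s["orientation"],3).tolist(),s["grip_width"])
E
```

```text
scene 47.18599390137865 315.7151027863768 199.36304917448564 [[0.599, 0.801, -0.004], [0.689, -0.517, -0.508], [-0.409, 0.301, -0.862]] [-353.488, -319.585, 1523.241]
top 51.70711149929714 316.96138775906263 207.66534361407466 [[0.02, -1.0, 0.003], [-0.989, -0.021, -0.144], [0.144, -0.0, -0.99]] [5.371, 575.024, 1282.058]
wrist 69.66304547512524 319.19935655199595 198.59952486361445 [[0.001, -0.946, -0.325, 83.619], [1.0, 0.002, -0.001, 1.188], [0.001, -0.325, 0.946, -142.468], [0.0, 0.0, 0.0, 1.0]]
0.15 [282.49312596 585.00466472 230.60596616] [[-0.901, 0.435, -0.0], [0.435, 0.901, -0.001], [-0.0, -0.001, -1.0]] 85.34250099706293
```

View pics/top0.png

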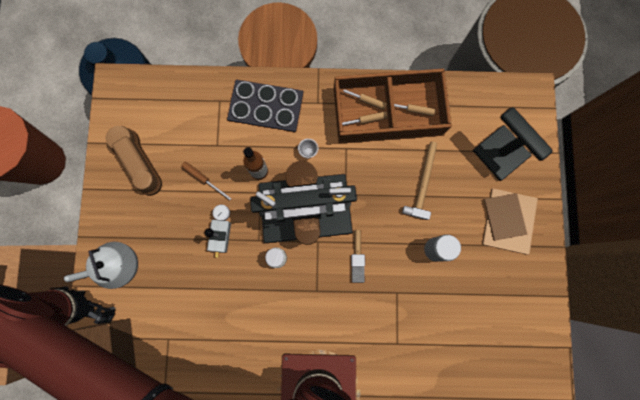

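View pics/scene0.png

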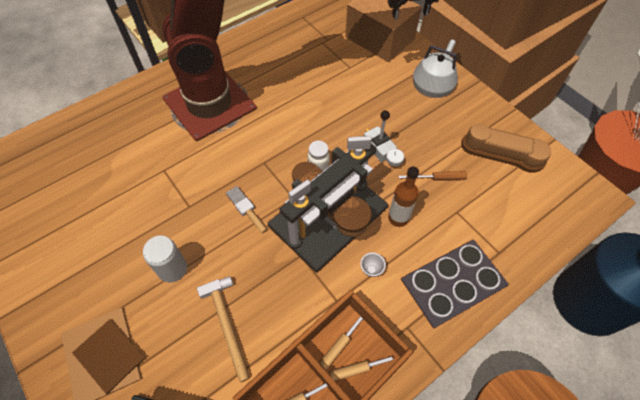

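The top view shows the press around (303,205), with knobs near (263,198) and (340,197). The valve is to the left, with its ball near (210,232) and gauge at (221,212). The scene view confirms that layout. Next I'll get rough positions and a close wrist look.

```bash
cat > h.py <<'E'
from plant import manip, solver, sensors, cams
import cv2,numpy as np
def calib(s,obs=None):
    f=200/np.tan(np.radians(s["fov_y"])/2)
    if "R" in s: R=np.array(s["R"]);t=np.array(s["t"]);Rw=R.T;c=-R.T@t
    else:
        T=np.array(s["tool_from_camera"]);O=np.array(obs["orientation"])
        Rw=O@T[:3,:3];c=np.array(obs["eef_pos"])+O@T[:3,3]
    return f,Rw,c,s["cx"],s["cy"]
def ray(k,p,z):
    f,Rw,c,cx,cy=k
    d=Rw@np.array([(p[0]-cx)/f,(p[1]-cy)/f,1]);return c+d*(z-c[2])/d[2]
def proj(k,X):
    f,Rw,c,cx,cy=k;v=Rw.T@(np.array(X)-c);return np.round([cx+f*v[0]/v[2],cy+f*v[1]/v[2]],1)
def snap(n,name):
    o=sensors.observe();s=cams.snapshot(n);cv2.imwrite(f"pics/{name}.png",s["img"][:,:,::-1])
    return s["img"],calib(s,o)
def down(a): # tool x at world angle a, z down
    c,s=np.cos(a),np.sin(a);return np.array([[c,s,0],[s,-c,0],[0,0,-1.]])
E
python3 - <<'E'
from h import *
k=calib(cams.snapshot("top"))
for n,p,z in[("kl",(263,198),260),("kr",(340,197),240),("ball",(210,232),155),("gauge",(221,212),50),("valve",(218,238),42),("bottletop",(249,155),240),("jar",(275,258),80)]: print(n,ray(k,p,z).round())
a=np.pi
P=[(500,30,420),(560,30,400),(470,200,400)]
for p in P: 
    q=solver.inverse_kinematics(p,down(a)); print(p,q)
manip.move_to([530,60,430],down(a))
im,k=snap("wrist","w1"); print(sensors.observe()["t"])
E
```

```text
kl [566. 162. 260.]
kr [577. -45. 240.]
ball [480. 326. 155.]
gauge [553. 322.  50.]
valve [471. 329.  42.]
bottletop [689. 209. 240.]
jar [411. 142.  80.]
(500, 30, 420) [-0.73615438 -0.03515498  0.57434192  1.50141702  0.01919006  1.66967549
  1.41059663]
(560, 30, 400) [-0.65159643  0.11567279  0.58676328  1.41303896 -0.06406524  1.63197155
  1.49895365]
(470, 200, 400) [-7.78486418e-01  8.70752552e-04  2.91102078e-01  1.51241227e+00
 -2.50327443e-04  1.62834626e+00  1.08339748e+00]
2.4417
```

View pics/w1.png

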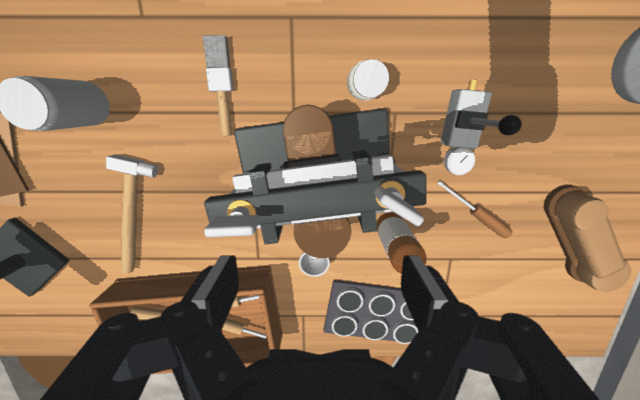

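The wrist view has the left bar around (402,208), the right bar around (230,231), the crosshead running from (206,212) to (427,188), the gauge at (460,161) and the ball at (510,125). I'll zoom in on it.

Run:
```python
import cv2
i=cv2.imread("pics/w1.png")[150:260,190:440]
cv2.imwrite("pics/w1c.png",cv2.resize(i,None,fx=3.2,fy=3.2,interpolation=cv2.INTER_CUBIC))
```

```text
(no output)
```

View pics/w1c.png

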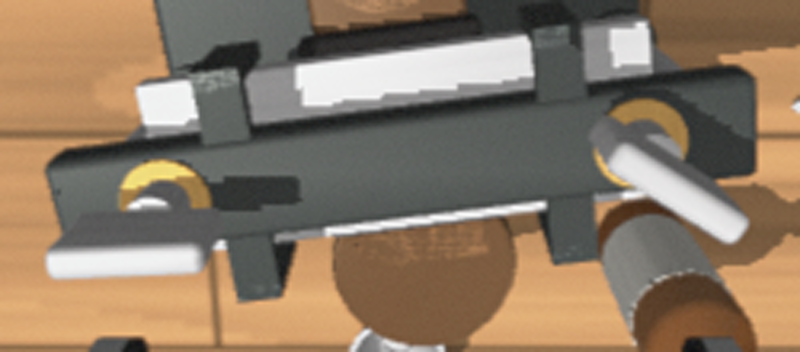

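In the crop, the brass washers are at (165,195) for the right knob and (642,143) for the left. The bright bar tops run (48,263)–(207,259) on the right and (617,150)–(742,230) on the left. The crosshead's front edge runs (50,158)–(745,68).

Run:
```python
from h import *
k=calib(cams.snapshot("wrist"),sensors.observe())
u=lambda p:(p[0]/3.2+190,p[1]/3.2+150)
D={}
for n,p,z in[("wr",(165,195),212),("wl",(642,143),212),("r0",(48,263),272),("r1",(207,259),272),("l0",(617,150),272),("l1",(742,230),272),("c0",(50,158),210),("c1",(745,68),210),("c2",(755,170),210),("c3",(70,248),210)]:
    D[n]=ray(k,u(p),z)[:2];print(n,D[n].round(1))
d=lambda a,b:(np.linalg.norm(D[b]-D[a]).round(1),np.arctan2(*(D[b]-D[a])[::-1]).round(3),((D[a]+D[b])/2).round(1))
for a,b in[("wr","wl"),("r0","r1"),("l0","l1"),("c0","c1"),("c3","c2")]:print(a,b,d(a,b))
# ball: top vs wrist triangulate, mask dark round
for n,p,z in[("ball",(510,125),155),("gauge",(460,161),50)]: print(n,ray(k,p,z).round(1))
kt=calib(cams.snapshot("top"))
print("bottle", ray(kt,(249,152),240).round())
```

```text
wr [588.2 -42.6]
wl [564.6 155.8]
r0 [591.  -69.5]
r1 [589.2 -12.2]
l0 [547.5 131.8]
l1 [577.3 178.3]
c0 [572.6 -89.8]
c1 [533.3 195.2]
c2 [576.9 204.6]
c3 [613.6 -86.3]
wr wl (np.float64(199.9), np.float64(1.689), array([576.4,  56.6]))
r0 r1 (np.float64(57.3), np.float64(1.602), array([590.1, -40.9]))
l0 l1 (np.float64(55.2), np.float64(1.002), array([562.4, 155. ]))
c0 c1 (np.float64(287.6), np.float64(1.708), array([552.9,  52.7]))
c3 c2 (np.float64(293.2), np.float64(1.696), array([595.3,  59.1]))
ball [479.4 330.2 155. ]
gauge [552. 320.  50.]
bottle [698. 209. 240.]
```

The numbers agree: screw spacing 199.9 mm, bars 55–57 mm, crosshead angle ≈1.695. That puts the right handle at q≈0.95 and the left at ≈1.55. Plan: right to about 2.65, left to 4.0, then right to 4.0, so the difference peaks at about 1.35 rad (3.4 mm).

```bash
cat >> h.py <<'E'
PL=np.array([563.5,155.4]);PR=np.array([589.2,-41.8]);HOME=1.695;ZG=243
def rep():
    s=sensors.observe();x=s["orientation"][:,0] if hasattr(s["orientation"],"shape") else np.array(s["orientation"])[:,0]
    return s["t"],np.round(s["eef_pos"],1).tolist(),round(float(np.arctan2(x[1],x[0])),3),"F",np.round(s["contact_force"],1).tolist(),"M",np.round(s["torque"],2).tolist(),round(s["grip_width"],1),np.round(s["joint_positions"],2).tolist()
def turn(P,a,th,over=0.0,n=None,go=True):
    """grasp bar lying along a, turn clockwise by th; choose half-turn so J7 stays in range"""
    best=None
    for m in(-1,0,1):
        q=solver.inverse_kinematics([*P,ZG],down(a+m*np.pi))
        if q is None: continue
        for s7 in(q[6],):
            e=s7+th+over
            c=max(abs(s7),abs(e)); print("opt",m,round(s7,2),round(e,2))
            if c<2.6 and (best is None or c<best[0]): best=(c,m)
    if not go or best is None: return best
    A=down(a+best[1]*np.pi)
    manip.move_to([*P,310],A); manip.line_to([*P,ZG],vel=80)
    manip.command_gripper(0); print("gripped",rep())
    q=np.array(sensors.observe()["joint_positions"]);n=int(np.ceil((th+over)/0.4))
    for i in range(n):
        p=q.copy();p[6]+=(th+over)*(i+1)/n;manip.set_joints(p)
    print("turned",rep())
    manip.command_gripper(60);manip.line_to([*P,310],vel=150);print("off",rep())
E
python3 - <<'E'
from h import *
print(turn(PR,1.602,1.7,go=False),turn(PL,1.002,2.45,.08,go=False),turn(PR,1.602-1.7,1.35,.08,go=False))
q=solver.inverse_kinematics([*PR,ZG],down(1.602-.3));print(q[6])
E
```

```text
opt 0 0.16 1.86
opt -1 2.3 4.83
opt 0 -0.81 1.72
opt 1 2.3 4.83
opt -1 1.59 3.02
opt 0 -1.34 0.09
opt 1 1.59 3.02
(np.float64(1.8628153743653797), 0) (np.float64(1.71774094743653), 0) (np.float64(1.3370401966002279), 0)
-0.13428977506470233
```

J7 decreases for clockwise turns, so the sign needs flipping.

```bash
sed -i 's/e=s7+th+over/e=s7-th-over/; s/p\[6\]+=(th+over)/p[6]-=(th+over)/' h.py
python3 - <<'E'
from h import *
turn(PR,1.602,1.7)
snap("wrist","w2")
E
```

```text
opt 0 0.16 -1.54
gripped (5.3417, [590.1, -41.8, 243.3], 1.602, 'F', [5.6, -0.3, -1.3], 'M', [-0.01, -0.86, 0.01], 11.9, [-0.59, 0.24, 0.7, 1.63, -0.16, 1.33, 0.16])
turned (7.425, [592.4, -44.0, 243.4], -0.1, 'F', [16.0, -7.9, -9.4], 'M', [-1.25, -3.02, -0.08], 11.8, [-0.59, 0.24, 0.7, 1.63, -0.15, 1.33, -1.54])
off (8.5333, [589.0, -41.7, 309.3], -0.098, 'F', [0.2, -0.3, -0.0], 'M', [0.01, -0.01, 0.03], 59.8, [-0.6, 0.21, 0.71, 1.52, -0.13, 1.46, -1.56])
```

Run:
```python
from h import *
turn(PL+[2,-1],1.002,2.45,.08)
```

```text
opt -1 1.97 -0.56
opt 0 -0.83 -3.36
opt 1 1.97 -0.56
gripped (13.0333, [564.6, 155.2, 243.4], -2.139, 'F', [-5.4, 0.6, 5.3], 'M', [0.09, 1.02, -0.04], 12.3, [0.51, 0.38, -1.08, 1.57, 0.34, 1.4, 1.97])
turned (16.125, [564.1, 153.3, 243.5], 1.623, 'F', [-4.2, -11.7, 6.5], 'M', [-2.26, 0.74, 2.44], 12.0, [0.51, 0.38, -1.08, 1.57, 0.34, 1.4, -0.55])
off (17.2333, [565.4, 154.3, 309.4], 1.615, 'F', [0.4, 1.2, -1.1], 'M', [0.0, -0.03, -0.0], 59.8, [0.51, 0.35, -1.1, 1.46, 0.31, 1.52, -0.53])
```

The left handle hit its stop: Mz was 2.4 N m, against about 0.1 when turning freely. Now I'll finish the right one.

Run:
```python
from h import *
turn(PR+[2,-1.5],1.602-1.7,1.35,.08)
manip.move_to([530,60,430],down(np.pi))
snap("wrist","w3");print(rep())
i=cv2.imread("pics/w3.png")[80:260,190:560]
cv2.imwrite("pics/w3c.png",cv2.resize(i,None,fx=2.1,fy=2.1,interpolation=cv2.INTER_CUBIC))
```

```text
opt -1 1.12 -0.31
opt 0 -1.83 -3.26
opt 1 1.12 -0.31
gripped (20.2, [591.3, -44.0, 243.4], 3.043, 'F', [-2.3, -3.5, 5.8], 'M', [-0.58, 0.5, 0.09], 12.2, [0.93, 0.48, -1.26, 1.55, 0.46, 1.45, 1.13])
turned (21.9333, [590.6, -44.8, 243.5], 1.619, 'F', [-6.6, -6.5, 6.7], 'M', [-1.52, 1.26, 2.42], 12.3, [0.93, 0.48, -1.26, 1.55, 0.47, 1.45, -0.3])
off (23.0417, [591.1, -43.4, 309.4], 1.613, 'F', [-0.2, 0.0, -0.3], 'M', [-0.04, -0.03, -0.04], 60.2, [0.92, 0.44, -1.26, 1.44, 0.42, 1.56, -0.27])
(24.4, [530.1, 59.3, 429.2], 3.14, 'F', [0.1, -0.4, 0.3], 'M', [0.04, 0.07, 0.02], 59.8, [0.87, 0.25, -1.29, 1.34, 0.24, 1.73, 1.19])
```

View pics/w3c.png

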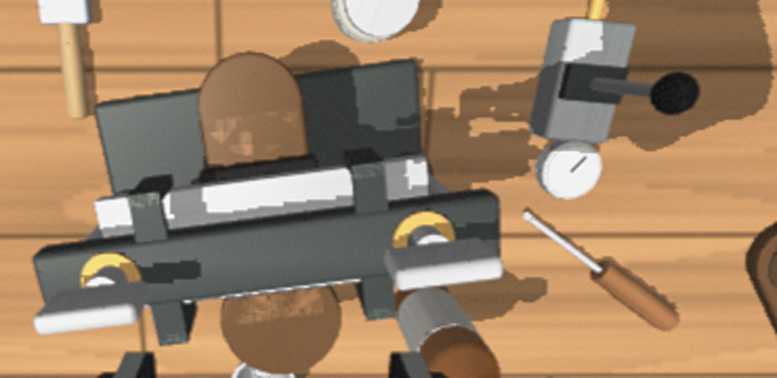

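Both bars lie parallel to the crosshead and both stops were felt. The ball-to-gauge distance on plan came out at 73 mm against 74 expected, with valve direction −0.14 rad. I'll now push the ball with shut fingers, stopping on force.

Run:
```python
from h import *
B=np.array([480.5,329.5]);g=-0.14;d=np.array([np.cos(g),np.sin(g)]);A=down(np.pi+g)
P=lambda s,z:[*(B+s*d),z]
manip.command_gripper(0)
manip.move_to(P(-55,260),A);manip.line_to(P(-55,135),vel=150);print(rep())
f0=np.array(sensors.observe()["contact_force"])[:2]
manip.line_to(P(-30,135),vel=80)
for s in range(-27,42,3):
    manip.line_to(P(s,135),vel=60)
    o=sensors.observe();F=-(np.array(o["contact_force"])[:2]-f0)@d
    print(s,round(F,1),round((np.array(o["eef_pos"])[:2]-B)@d,1))
    if F>11: break
snap("wrist","w4");snap("scene","s4");print(rep())
```

```text
(27.275, [426.4, 337.7, 135.9], 3.002, 'F', [-0.3, 0.5, 0.5], 'M', [0.01, -0.02, -0.04], 0.0, [0.23, 0.44, -1.2, 1.8, 0.44, 1.21, 0.33])
-27 -0.3 -27.1
-24 -0.8 -23.9
-21 0.9 -20.9
-18 0.4 -17.9
-15 0.6 -14.9
-12 1.1 -11.9
-9 1.6 -8.9
-6 1.3 -5.9
-3 2.0 -2.9
0 2.2 0.1
3 2.5 3.1
6 4.2 6.1
9 4.3 9.0
12 4.2 11.9
15 5.0 14.7
18 5.6 17.6
21 5.3 20.4
24 6.5 23.1
27 7.4 25.8
30 12.3 26.9
(32.8417, [507.1, 325.8, 134.3], 3.004, 'F', [-13.9, -0.8, -2.2], 'M', [-0.04, 3.05, -0.0], 0.1, [0.2, 0.56, -1.12, 1.66, 0.52, 1.27, 0.4])
```

Contact came at about −24 and a sharp force rise at +27, so the lever has travelled about 51 mm and is on its stop. I'll hold, then retreat.

Run:
```python
from h import *
B=np.array([480.5,329.5]);g=-0.14;d=np.array([np.cos(g),np.sin(g)])
P=lambda s,z:[*(B+s*d),z]
manip.hold(2.2);print(rep())
manip.line_to(P(-55,135),vel=100);manip.line_to(P(-55,300),vel=150)
manip.move_to([450,60,430],down(np.pi));manip.hold(0.5)
im,k=snap("wrist","w5");print(rep());print(proj(k,[480,330,155]))
a=cv2.imread("pics/w5.png");b=cv2.imread("pics/w4.png")
cv2.imwrite("pics/w45.png",cv2.resize(np.vstack([a,b]),None,fx=.7,fy=.7))
```

```text
(35.0417, [507.1, 325.7, 134.4], 3.004, 'F', [-14.5, -0.6, -3.0], 'M', [0.03, 3.07, 0.02], -0.2, [0.2, 0.56, -1.12, 1.66, 0.52, 1.27, 0.4])
(39.0167, [450.0, 60.1, 430.0], -3.141, 'F', [0.3, 1.2, -0.1], 'M', [0.04, 0.0, 0.01], 0.1, [0.99, -0.12, -1.07, 1.51, -0.1, 1.69, 1.47])
[498.5 179.9]
```

View pics/w45.png

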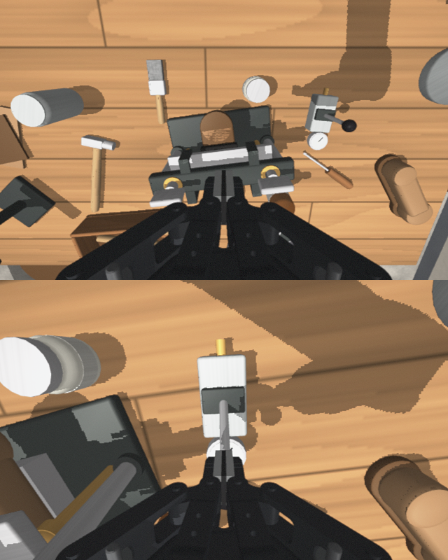

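The upper picture shows the ball back at upright: seen at (348,126), which is (497,180) full size, against (498.5,180) predicted. The lower picture shows the lever leaning fully over the gauge during the hold. The jar, brush, can, hammer and screwdriver are where they were, the bars are in line with the crosshead, and the robot is clear.

```bash
python3 -c "
from h import *
print(manip.close_job())"
```

```text
the job is handed in; nothing more can be done
None
```

The job is handed in at about 39 s of the 72 s limit: both T-handles were turned to their end stops with the platen ends at most about 3.4 mm apart, then the lever was held fully over to the gauge for 2.2 s and sprang back upright; the hand-in returned no verdict.

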